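Push the bearing sleeve up the feed ramp to its stop

ROBOT

A 6-joint arm with a two-finger parallel gripper is mounted at the origin on a cart in front of the work surface, level with it; the furniture and walls round the work are solid. World frame = base frame: x ahead of the robot, y to its left, z up, the work surface at z = 0. Lengths are in m, angles in rad, forces in N, time in s.
With the tool pointing down it reaches from about 0.375 to 0.9 m from the base axis. Payload 3.1 kg.
Tool frame: the origin (TCP) lies midway between the tips of the shut fingers; the grasp point (between the pads) lies 19 mm behind it; z points along the fingers, y is the line along which they close (so a half turn about z gives the same grasp; the last joint's range is limited). The gripper opens to 87 mm and grips with 3 to 60 N. Pads are 19 mm wide; open, the fingers measure 117 mm over their backs; the gripper's body (75 mm by 190 mm) begins 51 mm behind the grasp point.
Start: joints at [-1.452, 0.527, 1.433, -0, 1.181, -0.178], TCP at [0.183, -0.598, 0.223] pointing down, gripper open.
Joint ranges: [-3.08, 3.08], [-0.75, 2.2], [0.22, 2.44], [-1.43, 4.57], [0, 2.65], [-2.85, 2.85]. Speed limits (rad/s): [2.79, 2.79, 3.14, 3.14, 3.14, 3.14].

INTERFACE

Orientations are given as a unit quaternion [x, y, z, w].
In Python, from rig import status, imaging, order gives the robot as it stands.
- The arm moves only by the tool arm_command, never from a script. Its argument "deltas" is one flat list of numbers, 5 for each row, row after row: the opening, from -1 (shut) to 1 (fully open), so that 0 is half open, then the shift along the tool's x, y, z in m, then the turn about the tool's z in rad. In form: [gripper, tx, ty, tz, roll, gripper, tx, ty, tz, roll, ...]. A call has 1 to 12 rows; each row shifts and turns the commanded pose from where the row before left it, along the tool's axes as they then stand; what a row does not reach is not made up. A row lasts 1/8 s, in which the tool goes at most 62.5 mm and 10.7 degrees, less where a joint would pass 70% of its speed; a pose out of reach is approached as far as the arm can. A call with a gripper value outside its range is refused whole. The fingers move at their own pace and stop on an object; "newtons" is the grip in N (left out, the last holds). Time passes only in rows, so rows that do not move let the fingers close. It gives the time, the measured TCP pose, the force, the opening and the grip force at its end, in the units of the state.
- status.get_obs(): the state, without advancing time (a new reading comes with each control period).
- imaging.camera(name): name is "scene" or "top" or "wrist"; returns (picture, depth): 420x560x3 uint8, red, green, blue; 420x560 float32, m along the optical axis (not along the pixel's ray), 0 where there is no reading.
- imaging.camera_params(name): a dict with "intrinsics" (3x3 intrinsics, pixels), "camera_from_world" (4x4, takes a point from world to camera coordinates). Camera axes: x right, y up, looking along -z (the intrinsics and any distortion apply to the point x, -y, -z); pixel columns grow to the right and rows downward; lengths in m; the calibration is good to about 2 mm. A picture is of the moment at which its call begins: read the wrist's pose just before it. camera_params takes no time and is no camera call; for the wrist camera it gives the pose at the moment of the call.
- order.hand_in(): hands the job in; it is judged then, once.
The state is a dict: "time": time; "q": joint angles; "joint_velocities": joint speeds; "joint_torque": joint torques, N m; "position": TCP position; "tool_rot": TCP orientation; "ft_force": force on the tool from outside, world axes, zero at the start; "moment": the same for the moment, N m; "grip_width": finger opening in m; "grip_force": force on a finger pad.
Only numpy, scipy, OpenCV 4.12 (cv2) and the standard library are available. Lean on these libraries where they do the work, as an engineer would, in place of code of your own. Each camera call takes 0.05 s, during which the arm holds its last target. There are 200 camera calls.

TASK

With the fingertips, push the plain bored bearing sleeve slowly up its lane of the inclined feed ramp until it is against the stop bar at the top, and finish while still holding it there so that it cannot roll back. Only push it: do not lift or carry it, do not flick it or let it run back down, and leave the roller with the shaft ends in the other lane and the things around the ramp where they are.

Things in the scene. Friction and masses are not known exactly. Their poses are not given: they have to be found in the camera images.
- ramp: Fixed twin-lane feed ramp, 188 x 150 mm. Origin: centre of its underside, on the bench; x level and uphill to the stop, y left looking uphill, z up. The grey deck rises 9 degrees along x, its surface 32 mm above the bench at x = 0. Two lanes 54 mm wide, centre lines at y = +31 and -31 mm, between rails 8 mm higher than the deck. Open above and behind the foot.
- foot (a point): Middle of the upper outer edge of the lip that closes the ramp's foot, at x = -90, z = 23 mm in the ramp's frame. The lip is 4 mm thick and 5 mm higher than the deck; the two round parts rest against it at the start and stick out 5 mm beyond it, so that fingers coming up from outside touch the part first.
- stop (a point): On the ramp's middle line, on the face of the dark stop bar across the top of both lanes, 20 mm off the deck: x = +74, z = 64 mm in the ramp's frame. The bar is rigid, square to the deck, 12 mm thick and 28 mm higher than the deck.
- sleeve: Plain steel bearing sleeve: smooth cylinder, 40 mm diameter, 50 mm long, 22 mm bore seen at both ends, 0.25 to 0.46 kg. Origin at its centre, y along its axis, across the lane; x and z turn as it rolls. Starts at the foot of either lane, centre at x = -75, z = 40.5 mm in the ramp's frame; rolls freely. Against the stop: x = +54, z = 61 mm.
- roller: Steel roller in the other lane, to be left alone: 40 mm in diameter and 28 mm wide with a 12 mm shaft end sticking out 11 mm each side, 50 mm overall. Origin at its centre, y along its axis. It rests on the lip at the foot.
- turned_pin: Stepped steel turned part standing beside the left side of the ramp, 24 mm across and 62 mm tall; origin at the centre of its underside. To be left alone.
- gear: Small spur gear lying flat beside the left side of the ramp, 49 mm across and 12 mm high; origin at the centre of its underside. To be left alone.
- nut: Hex nut lying flat beside the right side of the ramp, 22 mm across and 10 mm high; origin at the centre of its underside. To be left alone.
- bushing: Steel bushing standing beside the right side of the ramp, 38 mm across and 22 mm high; origin at the centre of its underside. To be left alone.
Not all that is in view belongs to the job. Leave any brown or green look-alike of the sleeve alone.

How it is judged:
By the outcome, as a careful person would: the job done as asked, in the order asked, and still so for the second after the job is handed in, while the arm keeps its last pose, push and grip.
It also fails if it takes over 32 s, if anything falls off the work surface, if the arm or the gripper's body presses on something with over 40 N, if the wrist force passes 120 N, or if a joint passes its speed limit or range.

## Working session

There is one attempt and no reset: what is moved stays moved. The work goes in short steps, Python scripts to look and compute and a tool call to move; the robot and the scene stay as the last step left them, time stands still between calls to the robot, and variables do not carry over. Pictures are saved under pics/ and viewed, at most 13 in all, crops included, and the job is handed in when it is done.

Besides the shell and the picture viewer there is one more tool, called after ">>>" as name(argument=value, ...) on one line, values as JSON. arm_command: Moves the arm, as the interface text tells. Its arguments: {"type":"object","properties":{"deltas":{"type":"array"},"newtons":{"type":"number"}},"required":["deltas"]}

```bash
mkdir -p pics; ls; python3 - <<'E'
from rig import status, imaging
import cv2, numpy as np
print(status.get_obs())
for n in ("scene","top"):
    p,d=imaging.camera(n); c=imaging.camera_params(n)
    cv2.imwrite(f"pics/{n}.png",p[:,:,::-1]); np.savez(f"pics/{n}.npz",p=p,d=d,K=c["intrinsics"],T=c["camera_from_world"]); print(n,c)
E
```

```text
pics
{'time': 0.0, 'q': array([-1.45251986e+00,  5.28435286e-01,  1.43388872e+00, -4.50149444e-05,
        1.18139632e+00, -1.78510624e-01]), 'joint_velocities': array([ 0.00059264,  0.00066758, -0.00026458, -0.00168645,  0.00031572,
        0.00019918]), 'joint_torque': array([ 1.51795530e-04, -4.40038776e+01, -1.76596463e+01,  6.34818664e-02,
        5.82786393e-02, -1.51962731e-04]), 'position': array([ 0.18270309, -0.59693917,  0.22159493]), 'tool_rot': array([ 9.89008041e-01,  1.47857915e-01,  1.12308754e-05, -1.06398173e-03]), 'ft_force': array([-0.43147168,  0.51235947, -0.61073823]), 'moment': array([ 0.05842095, -0.02174283, -0.01763094]), 'grip_force': 0.0, 'grip_width': 0.0867813827923916}
scene {'intrinsics': array([[459.23031344,   0.        , 279.2927909 ],
       [  0.        , 459.23031344, 207.88655988],
       [  0.        ,   0.        ,   1.        ]]), 'camera_from_world': array([[-0.79642978, -0.60469915,  0.00620813,  0.51862691],
       [ 0.36564129, -0.47334676,  0.80140457, -0.24804379],
       [-0.48167006,  0.64053242,  0.59809044, -0.75792557],
       [ 0.        ,  0.        ,  0.        ,  1.        ]])}
top {'intrinsics': array([[387.45733951,   0.        , 282.39171021],
       [  0.        , 387.45733951, 211.19990051],
       [  0.        ,   0.        ,   1.        ]]), 'camera_from_world': array([[-4.37463090e-03, -9.99692479e-01,  2.44092297e-02,
         4.93779699e-02],
       [ 9.86603897e-01, -3.34160111e-04,  1.63133806e-01,
        -5.82086335e-01],
       [-1.63075482e-01,  2.47958914e-02,  9.86301957e-01,
        -9.70454548e-01],
       [ 0.00000000e+00,  0.00000000e+00,  0.00000000e+00,
         1.00000000e+00]])}
```

View pics/scene.png

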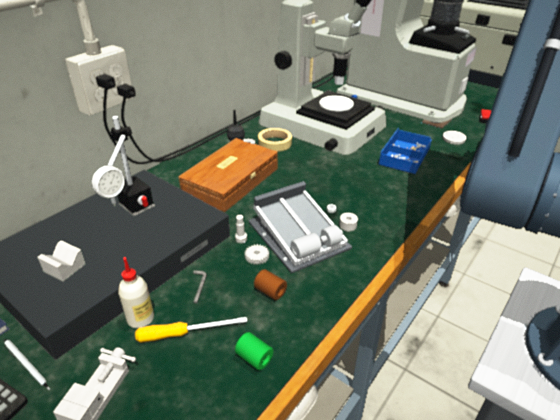

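View pics/top.png

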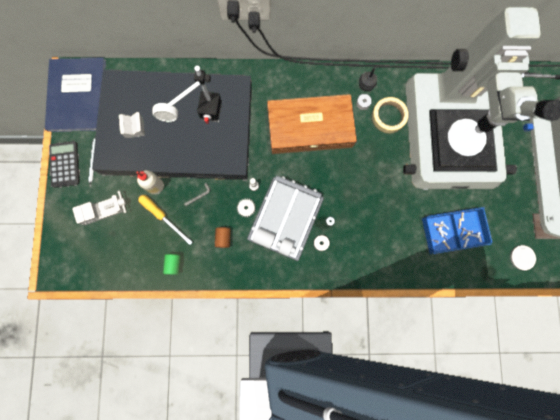

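The scene view shows the ramp at (300,225), its foot nearer the robot, with two steel round parts at (303,245) and (330,237). In the top view they are at (266,239) and (292,250). A brown look-alike is at top (222,238) and a green one at (171,264). Next I'll take a close crop and measure.

```bash
cat > h.py <<'E'
import numpy as np, cv2
def load(n):
    z=np.load(f"pics/{n}.npz"); return z["p"],z["d"],z["K"],z["T"]
def cloud(d,K,T):
    v,u=np.mgrid[:d.shape[0],:d.shape[1]]
    c=np.stack([(u-K[0,2])/K[0,0]*d,-(v-K[1,2])/K[1,1]*d,-d],-1)
    return (c-T[:3,3])@T[:3,:3]
def proj(P,K,T):
    c=np.asarray(P)@T[:3,:3].T+T[:3,3]
    return np.stack([K[0,0]*c[...,0]/-c[...,2]+K[0,2],K[1,1]*-c[...,1]/-c[...,2]+K[1,2]],-1)
E
python3 - <<'E'
from h import *
p,d,K,T=load("scene"); a=cv2.resize(p[175:275,225:365],None,fx=5.5,fy=5.5,interpolation=3)
p2,d2,K2,T2=load("top"); b=cv2.resize(p2[165:270,225:345],None,fx=5,fy=5,interpolation=3)
cv2.imwrite("pics/cs.png",a[:,:,::-1]);cv2.imwrite("pics/ct.png",b[:,:,::-1])
for n,pts in (("scene",[(303,245),(330,237),(290,190),(240,235),(257,254),(348,220),(332,208),(280,228),(320,215)]),("top",[(266,239),(292,250),(300,185),(253,184),(246,207),(321,243),(330,221),(280,205),(300,215),(270,270)])):
    p,d,K,T=load(n); W=cloud(d,K,T)
    for u,v in pts: print(n,u,v,W[v,u].round(4))
E
```

```text
scene 303 245 [0.5054 0.1164 0.0577]
scene 330 237 [0.4805 0.0569 0.0509]
scene 290 190 [ 0.6286 -0.0092  0.0672]
scene 240 235 [0.6554 0.133  0.017 ]
scene 257 254 [0.5912 0.1542 0.0136]
scene 348 220 [ 0.4957 -0.0453  0.0233]
scene 332 208 [ 0.5557 -0.077   0.0102]
scene 280 228 [0.5899 0.0786 0.0337]
scene 320 215 [ 0.5477 -0.0113  0.0334]
top 266 239 [0.5079 0.0906 0.0605]
top 292 250 [0.4804 0.0237 0.0484]
top 300 185 [ 0.6636 -0.0025  0.0013]
top 253 184 [0.6546 0.1255 0.0503]
top 246 207 [ 0.6019  0.1469 -0.0011]
top 321 243 [ 0.5026 -0.0582 -0.0032]
top 330 221 [ 5.627e-01 -8.390e-02  2.000e-04]
top 280 205 [0.6011 0.054  0.0342]
top 300 215 [0.5742 0.0009 0.0338]
top 270 270 [ 0.4303  0.0808 -0.0043]
```

View pics/cs.png

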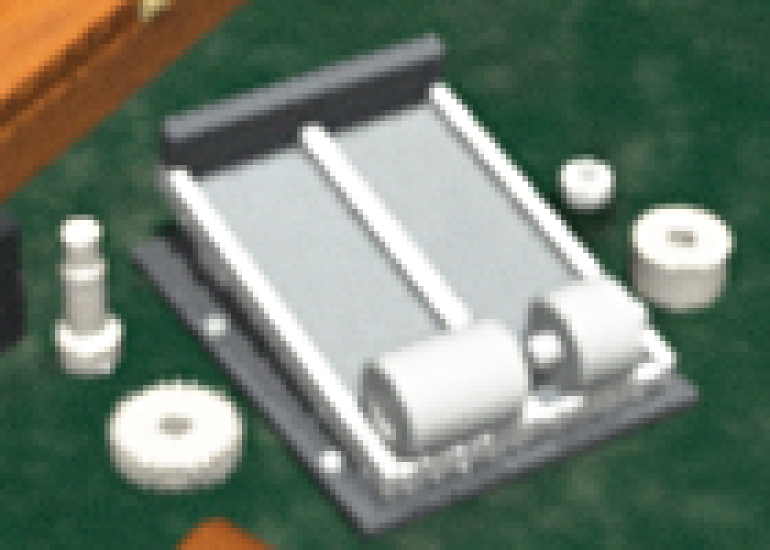

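View pics/ct.png

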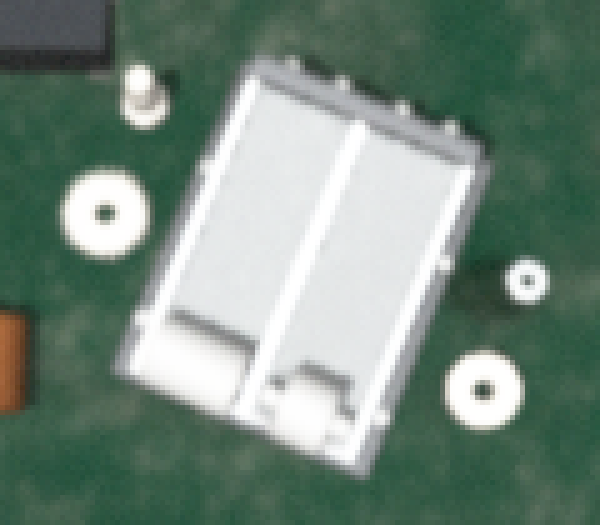

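The close crops settle it. The part in the left lane, at scene (305,246) and top (264,240), is plain with a bore at its end, so it is the sleeve. The part in the right lane, at scene (331,236) and top (287,246), has shaft ends, so it is the roller. The turned pin and gear are on the left; the nut and bushing are on the right. Next I'll fit the ramp pose.

```bash
python3 - <<'E'
from h import *
from scipy.optimize import least_squares
from rig import imaging,status
# ramp-frame features (m) with pixels; base plate top at zb
S=load("scene"); Tp=load("top")
s=lambda x,y:(225+x/5.5-.4,175+y/5.5-.4); t=lambda x,y:(225+x/5-.4,165+y/5-.4)
obs=[(S,(-.094,.075,0),s(370,530)),(S,(-.094,-.075,0),s(697,388)),(S,(.094,.075,0),s(133,252)),
 (Tp,(-.094,.075,0),t(116,374)),(Tp,(-.094,-.075,0),t(368,478)),
 (S,(.074,0,.0517),s(312,128)),(Tp,(.074,0,.0517),t(362,122)),
 (S,(-.075,.031,.0405),s(443,385)),(Tp,(-.075,.031,.0405),t(193,373))]
def W(q,P):
    c,n=np.cos(q[2]),np.sin(q[2]);P=np.asarray(P);return np.stack([q[0]+c*P[...,0]-n*P[...,1],q[1]+n*P[...,0]+c*P[...,1],P[...,2]],-1)
f=lambda q:np.concatenate([proj(W(q,P),c[2],c[3])-uv for c,P,uv in obs])
r=least_squares(f,[.56,.04,-.4],loss="soft_l1"); print(r.x,np.degrees(r.x[2])); print(r.fun.reshape(-1,2).round(1))
np.save("pose.npy",r.x)
# depth check: sleeve/deck heights in the ramp frame
for c in (S,Tp):
    C=cloud(c[1],c[2],c[3]);P=C.reshape(-1,3)-[r.x[0],r.x[1],0];a=r.x[2]
    X=P[:,0]*np.cos(a)+P[:,1]*np.sin(a);Y=-P[:,0]*np.sin(a)+P[:,1]*np.cos(a);Z=P[:,2]
    m=(abs(X)<.04)&(abs(abs(Y)-.031)<.018)&(Z>.02); print("deck",np.median(Z[m]-.032-X[m]*np.tan(np.radians(9))),np.polyfit(X[m],Z[m],1),np.polyfit(Y[m],Z[m]-X[m]*.158,1))
    m=(X>-.11)&(X<-.04)&(abs(Y-.031)<.018)&(Z>.045)
    g=least_squares(lambda k:np.hypot(X[m]-k[0],Z[m]-k[1])-.02,[-.075,.04],loss="soft_l1",f_scale=.002); print("sleeve",g.x,m.sum())
    for n,b in (("Ymin/max of high pts",(X>.04)&(X<.12)&(abs(Y)<.09)&(Z>.055)),):
        print(n,np.percentile(X[b],[2,50,98]),np.percentile(Y[b],[2,98]))
im=S[0].copy();im=cv2.resize(im[175:285,225:365],None,fx=5,fy=5,interpolation=3)[:,:,::-1].copy()
im2=cv2.resize(Tp[0][165:275,225:345],None,fx=5,fy=5,interpolation=3)[:,:,::-1].copy()
L=[[(-.094,.075,0),(-.094,-.075,0),(.094,-.075,0),(.094,.075,0),(-.094,.075,0)],[(-.09,.062,.023),(-.09,-.062,.023)],[(.074,.066,.0717),(.074,-.066,.0717)],[(-.08,0,.0273),(.074,0,.0517)]]
for o,c,off in ((im,S,(225,175)),(im2,Tp,(225,165))):
    for l in L: cv2.polylines(o,[((proj(W(r.x,l),c[2],c[3])-off+.5)*5).astype(int)],False,(0,0,255),1)
h=max(im.shape[0],im2.shape[0]);o=np.zeros((h,im.shape[1]+im2.shape[1],3),np.uint8);o[:im.shape[0],:im.shape[1]]=im;o[:im2.shape[0],im.shape[1]:]=im2
cv2.imwrite("pics/ov.png",cv2.resize(o,(800,int(h*800/o.shape[1]))))
cp=imaging.camera_params("wrist")["camera_from_world"];cw=-cp[:3,:3].T@cp[:3,3];from scipy.spatial.transform import Rotation as R
ob=status.get_obs();print("cam in tool",R.from_quat(ob["tool_rot"]).inv().apply(cw-ob["position"]))
E
```

```text
[ 0.5712542   0.03683133 -0.39120786] -22.414559572124734
[[-0.4  1.1]
 [ 0.3  1.8]
 [-0.7  0.8]
 [-0.4 -0.2]
 [ 0.5  0.1]
 [-0.1 -0.3]
 [ 0.2  0.5]
 [ 0.5 -0.7]
 [ 1.6 -1.7]]
deck 0.0006692980469809439 [0.15866791 0.03267564] [-0.00306301  0.03267962]
sleeve [-0.07749998  0.03997906] 251
Ymin/max of high pts [0.0688657  0.0721755  0.08084293] [-0.0595962  0.0648218]
deck -0.0003094173308237855 [0.1583601  0.03168396] [0.00011111 0.03168393]
sleeve [-0.0768573   0.03927694] 201
Ymin/max of high pts [0.07090414 0.07659168 0.0868041 ] [-0.06025365  0.06184369]
cam in tool [ 7.78539479e-02 -1.54710485e-04 -1.62710511e-01]
```

View pics/ov.png

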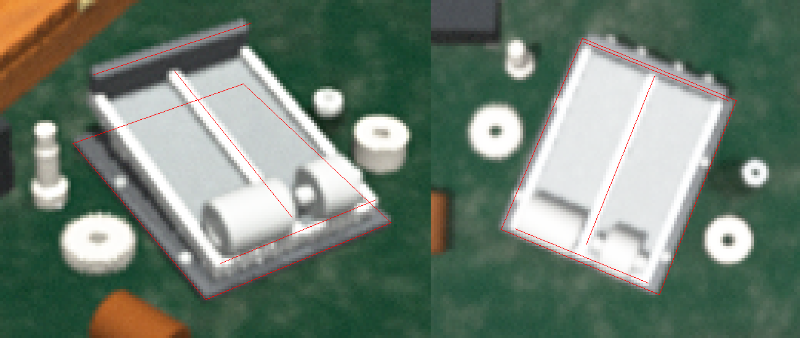

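The overlay matches: base plate edges, middle rail and stop line fall on the picture in both views, and deck height and sleeve radius fit within 1–2.5 mm. Now I turn the tool x uphill and start the approach.

>>> arm_command(deltas=[-0.72,0,0,0,0.172,-0.72,0,0,0,0.172,-0.72,0,0,0,0.172,-0.72,0,0,0,0.172,-0.72,0.0086,-0.0504,0,0,-0.72,0.0086,-0.0504,0,0,-0.72,0.0086,-0.0504,0,0,-0.72,0.0086,-0.0504,0,0,-0.72,0.0086,-0.0504,0,0,-0.72,0.0086,-0.0504,0,0,-0.72,0.0086,-0.0504,0,0,-0.72,0.0086,-0.0504,0,0], newtons=20)

```text
time: 1.6
position: [0.4007, -0.2496, 0.2224]
tool_rot: [0.981, -0.195, -0.0, -0.0]
ft_force: [-0.2, 0.3, -0.4]
grip_width: 0.0124
grip_force: 0.0
```

>>> arm_command(deltas=[-0.72,-0.013,-0.0517,0,0,-0.72,-0.013,-0.0517,0,0,-0.72,-0.013,-0.0517,0,0,-0.72,-0.013,-0.0517,0,0,-0.72,-0.013,-0.0517,0,0,-0.72,-0.013,-0.0517,0,0,-0.72,-0.013,-0.0517,0,0,-0.72,0,0,0,0,-0.72,0,0,0,0])

```text
time: 2.72
position: [0.4535, 0.1179, 0.2222]
tool_rot: [0.981, -0.194, -0.0, 0.0]
ft_force: [0.3, -0.4, -0.4]
grip_width: 0.0123
grip_force: 0.0
```

```bash
python3 - <<'E'
from h import *
from rig import imaging,status
c=imaging.camera_params("wrist");p,d=imaging.camera("wrist");K,T=c["intrinsics"],c["camera_from_world"]
np.savez("pics/w1.npz",p=p,d=d,K=K,T=T)
q=np.load("pose.npy");a=q[2]
o=status.get_obs()["position"]-[q[0],q[1],0];print("tcp ramp",o[0]*np.cos(a)+o[1]*np.sin(a),-o[0]*np.sin(a)+o[1]*np.cos(a),o[2])
C=cloud(d,K,T);P=C-[q[0],q[1],0];X=P[...,0]*np.cos(a)+P[...,1]*np.sin(a);Y=-P[...,0]*np.sin(a)+P[...,1]*np.cos(a);Z=P[...,2]
for y0 in (.022,.031,.040):
    m=(X>-.11)&(X<-.04)&(abs(Y-y0)<.004)&(Z>.042)&(Z<.07)
    k=np.linalg.lstsq(np.c_[2*X[m],2*Z[m],np.ones(m.sum())],X[m]**2+Z[m]**2,rcond=None)[0];print("sleeve",y0,k[:2],np.sqrt(k[2]+k[0]**2+k[1]**2),m.sum(),Z[m].max())
m=(X>-.085)&(X<-.065)&(Z>.054)&(Z<.07);print("top pts Y",np.percentile(Y[m&(Y>0)],[1,99]),np.percentile(Y[m&(Y<0)],[1,99]))
cv2.imwrite("pics/w1.png",p[:,:,::-1])
E
```

```text
tcp ramp -0.13942154938642776 0.029574529128449968 0.22229924843947907
sleeve 0.022 [-0.07802389  0.0416008 ] 0.019271196968418575 299 0.0626032294327882
sleeve 0.031 [-0.07803708  0.04150628] 0.01936702368357232 273 0.062225071847107176
sleeve 0.04 [-0.07789995  0.04164125] 0.019241787710747398 296 0.06292593350080998
top pts Y [0.01073842 0.05926369] [-0.04103784 -0.01314312]
```

View pics/w1.png

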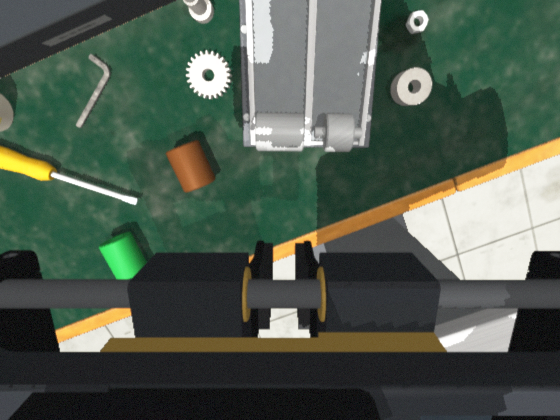

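The wrist picture shows the sleeve at (279,132) with its bore axis across the left lane and the roller at (340,132). The fingers are centred at about column 286, so the tool sits about 4.5 mm too far right. I correct that and go down behind the foot.

>>> arm_command(deltas=[-0.72,0,-0.0045,0.05,0,-0.72,0,0,0.05,0,-0.72,0,0,0.05,0,-0.72,0,0,0.03,0,-0.72,0,0,0.0095,0,-0.72,0,0,0,0,-0.72,0.008,0,0,0,-0.72,0.008,0,0,0,-0.72,0.004,0,0,0,-0.72,0.002,0,0,0,-0.72,0,0,0,0])

```text
time: 4.15
position: [0.4761, 0.1139, 0.0332]
tool_rot: [0.981, -0.194, 0.0, -0.0]
ft_force: [-0.5, 0.1, -0.6]
grip_width: 0.0122
grip_force: 0.0
```

```bash
cat > look.py <<'E'
import sys
from h import *
from rig import imaging,status
q=np.load("pose.npy");a=q[2];n=sys.argv[1]
s=status.get_obs();o=s["position"]-[q[0],q[1],0];print("tcp ramp",o[0]*np.cos(a)+o[1]*np.sin(a),-o[0]*np.sin(a)+o[1]*np.cos(a),o[2],s["ft_force"].round(2),s["q"].round(2))
cam=sys.argv[2] if len(sys.argv)>2 else "wrist"
c=imaging.camera_params(cam);p,d=imaging.camera(cam)
if cam=="scene": p=cv2.resize(p[165:275,215:365],None,fx=5,fy=5,interpolation=3)
cv2.imwrite(f"pics/{n}.png",p[:,:,::-1])
P=cloud(d,c["intrinsics"],c["camera_from_world"])-[q[0],q[1],0];X=P[...,0]*np.cos(a)+P[...,1]*np.sin(a);Y=-P[...,0]*np.sin(a)+P[...,1]*np.cos(a);Z=P[...,2]
for y0 in (.024,.044):
    H=Z-.032-.158*X;m=(X>-.12)&(X<.07)&(abs(Y-y0)<.005)&(H>.025)&(H<.047)
    if m.sum()>20:print("sleeve top band x",y0,np.percentile(X[m],[2,50,98]).round(4),H[m].max(),m.sum())
m=(abs(X+.077)<.01)&(Y<-.01)&(Y>-.045)&(Z>.054)&(Z<.07);print("roller pts",m.sum())
E
python3 look.py w2
```

```text
tcp ramp -0.1173417288133771 0.03497168626903117 0.03315129044218296 [-0.45  0.12 -0.63] [0.01 0.68 1.91 0.   0.55 1.97]
sleeve top band x 0.024 [-0.1076 -0.0776 -0.06  ] 0.04691659698316646 1986
sleeve top band x 0.044 [-0.1109 -0.0777 -0.0598] 0.04690986884928938 1964
roller pts 2774
```

View pics/w2.png

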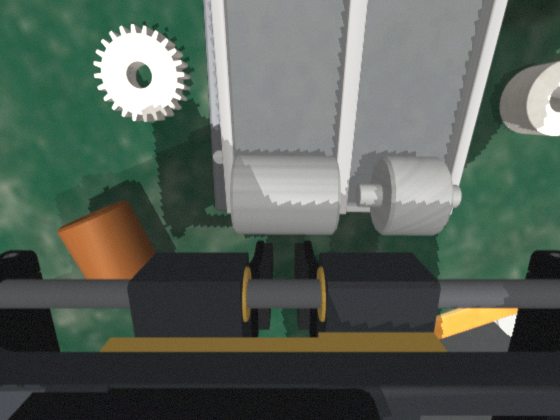

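The sleeve spans columns 231–343 and is centred on the fingers at 286. The tips are about 10 mm short of it and clear of the roller. Next is a slow contact and push.

>>> arm_command(deltas=[-0.72,0.003,0,0,0,-0.72,0.003,0,0,0,-0.72,0.002,0,0,0,-0.72,0.002,0,0,0,-0.72,0.002,0,-0.0003,0,-0.72,0.002,0,-0.0003,0,-0.72,0.002,0,-0.0003,0,-0.72,0.002,0,-0.0003,0,-0.72,0.002,0,-0.0003,0,-0.72,0.002,0,-0.0003,0,-0.72,0.002,0,-0.0003,0,-0.72,0.002,0,-0.0003,0])

```text
time: 5.7
position: [0.5002, 0.1039, 0.0355]
tool_rot: [0.981, -0.194, -0.0, 0.0]
ft_force: [-1.0, 1.5, 1.0]
grip_width: 0.0124
grip_force: 1.0
```

```bash
python3 look.py w3
```

```text
tcp ramp -0.09125052139008705 0.034934464151878605 0.035469988693071344 [-1.01  1.48  0.99] [-0.01  0.69  1.86 -0.    0.6   1.95]
sleeve top band x 0.024 [-0.0816 -0.0591 -0.042 ] 0.0469827017064635 1904
sleeve top band x 0.044 [-0.0854 -0.0591 -0.0418] 0.04695049430998642 1897
roller pts 1591
```

View pics/w3.png

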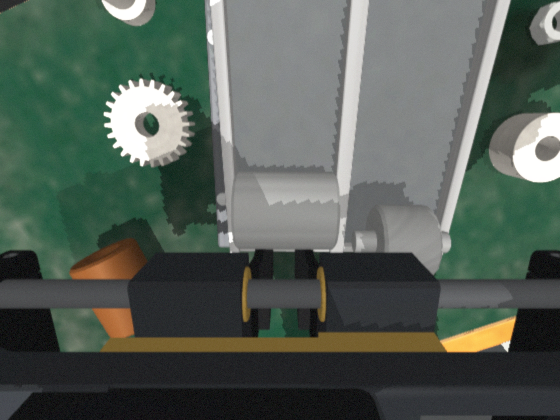

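The sleeve has rolled up squarely to centre (285,210), about 18 mm uphill and against both fingertips. The roller at (405,240) has stayed put. I keep pushing.

>>> arm_command(deltas=[-0.72,0.0025,0,-0.0004,0,-0.72,0.0025,0,-0.0004,0,-0.72,0.0025,0,-0.0004,0,-0.72,0.0025,0,-0.0004,0,-0.72,0.0025,0,-0.0004,0,-0.72,0.0025,0,-0.0004,0,-0.72,0.0025,0,-0.0004,0,-0.72,0.0025,0,-0.0004,0,-0.72,0.0025,0,-0.0004,0,-0.72,0.0025,0,-0.0004,0,-0.72,0.0025,0,-0.0004,0,-0.72,0.0025,0,-0.0004,0])

```text
time: 7.25
position: [0.528, 0.0925, 0.0403]
tool_rot: [0.981, -0.194, -0.0, -0.0]
ft_force: [-1.5, 1.2, 1.1]
grip_width: 0.0123
grip_force: 1.0
```

>>> arm_command(deltas=[-0.72,0.0025,0,-0.0004,0,-0.72,0.0025,0,-0.0004,0,-0.72,0.0025,0,-0.0004,0,-0.72,0.0025,0,-0.0004,0,-0.72,0.0025,0,-0.0004,0,-0.72,0.0025,0,-0.0004,0,-0.72,0.0025,0,-0.0004,0,-0.72,0.0025,0,-0.0004,0,-0.72,0.0025,0,-0.0004,0,-0.72,0.0025,0,-0.0004,0,-0.72,0.0025,0,-0.0004,0,-0.72,0.0025,0,-0.0004,0])

```text
time: 8.75
position: [0.5557, 0.0811, 0.0451]
tool_rot: [0.981, -0.194, 0.0, -0.0]
ft_force: [-1.8, 0.9, 1.4]
grip_width: 0.0119
grip_force: 1.0
```

```bash
python3 look.py w4
```

```text
tcp ramp -0.03122089064470237 0.03496794390021564 0.04508580170303817 [-1.81  0.86  1.44] [-0.05  0.71  1.72  0.    0.71  1.91]
sleeve top band x 0.024 [-0.0216  0.001   0.0182] 0.04699492179158643 1904
sleeve top band x 0.044 [-0.0253  0.0012  0.0184] 0.046761715451555816 1906
roller pts 0
```

>>> arm_command(deltas=[-0.72,0.0025,0,-0.0004,0,-0.72,0.0025,0,-0.0004,0,-0.72,0.0025,0,-0.0004,0,-0.72,0.0025,0,-0.0004,0,-0.72,0.0025,0,-0.0004,0,-0.72,0.0025,0,-0.0004,0,-0.72,0.0025,0,-0.0004,0,-0.72,0.0025,0,-0.0004,0,-0.72,0.0025,0,-0.0004,0,-0.72,0.0025,0,-0.0004,0,-0.72,0.0025,0,-0.0004,0,-0.72,0.0025,0,-0.0004,0])

```text
time: 10.3
position: [0.5835, 0.0696, 0.0499]
tool_rot: [0.981, -0.194, 0.0, -0.0]
ft_force: [-1.7, 0.5, 1.7]
grip_width: 0.012
grip_force: 1.0
```

>>> arm_command(deltas=[-0.72,0.0025,0,-0.0004,0,-0.72,0.0025,0,-0.0004,0,-0.72,0.0025,0,-0.0004,0,-0.72,0.0025,0,-0.0004,0,-0.72,0.0015,0,-0.0002,0,-0.72,0.001,0,-0.0002,0,-0.72,0.001,0,-0.0002,0,-0.72,0.001,0,-0.0002,0,-0.72,0.001,0,-0.0001,0])

```text
time: 11.42
position: [0.5977, 0.0637, 0.0524]
tool_rot: [0.981, -0.194, -0.0, -0.0]
ft_force: [-1.6, 0.4, 1.1]
grip_width: 0.0121
grip_force: 1.0
```

```bash
python3 look.py w5
```

```text
tcp ramp 0.014165653139521535 0.03495493623008223 0.052360009825839715 [-1.63  0.41  1.06] [-0.08  0.73  1.62  0.    0.8   1.88]
sleeve top band x 0.024 [0.0238 0.0464 0.0635] 0.04699096836860609 1899
sleeve top band x 0.044 [0.0196 0.0464 0.0636] 0.04698660803675888 1895
roller pts 0
```

View pics/w5.png

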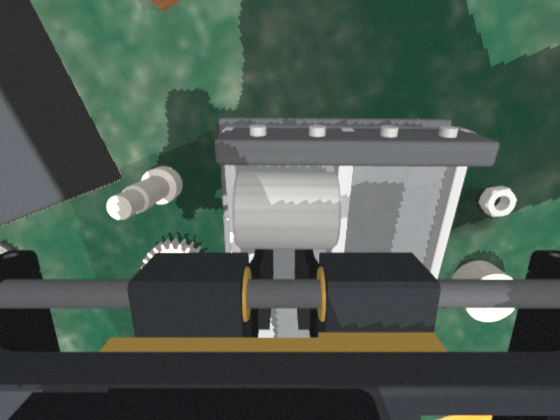

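The sleeve at (285,208) is still square and about 5 mm short of the stop bar, whose lower edge is at row 163. I creep on at 1 mm per row and watch the force.

>>> arm_command(deltas=[-0.72,0.001,0,-0.0002,0,-0.72,0.001,0,-0.0002,0,-0.72,0.001,0,-0.0001,0,-0.72,0.001,0,-0.0002,0])

```text
time: 11.98
position: [0.6014, 0.0622, 0.0531]
tool_rot: [0.981, -0.194, -0.0, 0.0]
ft_force: [-2.5, 0.1, 1.4]
grip_width: 0.0122
grip_force: 1.0
```

>>> arm_command(deltas=[-0.72,0.0005,0,0,0,-0.72,0.0005,0,0,0,-0.72,0,0,0,0])

```text
time: 12.35
position: [0.6023, 0.0618, 0.053]
tool_rot: [0.981, -0.194, 0.0, 0.0]
ft_force: [-2.2, 1.6, 1.4]
grip_width: 0.0122
grip_force: 0.8
```

>>> arm_command(deltas=[-0.72,0.0005,0,0,0,-0.72,0.0005,0,0,0,-0.72,0,0,0,0])

```text
time: 12.72
position: [0.6031, 0.0615, 0.053]
tool_rot: [0.981, -0.194, -0.0, -0.0]
ft_force: [-2.1, 0.2, 2.1]
grip_width: 0.0123
grip_force: 1.1
```

>>> arm_command(deltas=[-0.72,0.0005,0,0,0,-0.72,0.0005,0,0,0,-0.72,0,0,0,0])

```text
time: 13.1
position: [0.6031, 0.0615, 0.053]
tool_rot: [0.981, -0.194, -0.001, -0.0]
ft_force: [-5.1, 3.1, 3.6]
grip_width: 0.0124
grip_force: 2.6
```

The TCP has stopped and the force is rising, so the sleeve is on the stop. I add a little more preload, then look.

>>> arm_command(deltas=[-0.72,0.0005,0,0,0,-0.72,0.0005,0,0,0,-0.72,0,0,0,0,-0.72,0,0,0,0])

```text
time: 13.6
position: [0.6031, 0.0614, 0.0529]
tool_rot: [0.981, -0.194, -0.002, -0.0]
ft_force: [-6.2, 3.1, 3.6]
grip_width: 0.012
grip_force: 3.3
```

```bash
python3 look.py w6; python3 look.py s6 scene
```

```text
tcp ramp 0.02011621556319402 0.03486172824237067 0.05285267619745866 [-6.19  3.05  3.59] [-0.08  0.73  1.6   0.    0.81  1.88]
sleeve top band x 0.024 [0.0298 0.0522 0.069 ] 0.04698856731822485 1878
sleeve top band x 0.044 [0.0261 0.0524 0.0692] 0.046921229995245665 1878
roller pts 0
tcp ramp 0.020130017049405317 0.0348637413525702 0.05286960718791191 [-5.46  3.01  4.68] [-0.08  0.73  1.6   0.    0.81  1.88]
sleeve top band x 0.024 [0.0093 0.0153 0.0337] 0.04656689362620249 77
sleeve top band x 0.044 [0.0088 0.0131 0.0534] 0.046554489727130846 67
roller pts 91
```

View pics/w6.png

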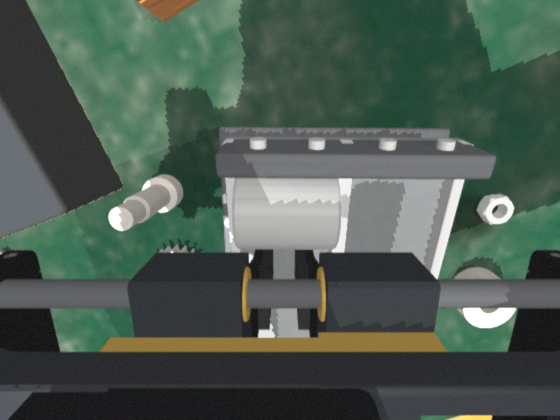

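View pics/s6.png

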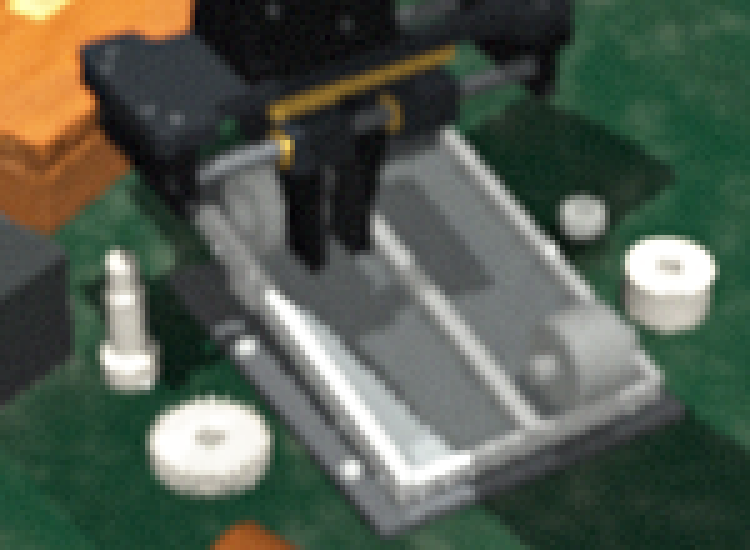

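The wrist view shows the sleeve (285,212) meeting the stop bar at row 178. The scene view shows the fingers behind it, the roller still at the foot (590,350), and the pin, gear, nut and bushing in place. The hold is about 7 N and steady, so I hand in.

```bash
python3 -c "
from rig import order; print(order.hand_in())"
```

```text
the job is handed in; nothing more can be done
None
```

The sleeve was pushed slowly up its lane to the stop bar and handed in at about 14 s with the fingertips still holding it there at about 7 N; the roller and surrounding parts were left in place.

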